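Shut the spacer drawer and turn its catch

ROBOT

A 6-joint arm with a two-finger parallel gripper is mounted at the origin on the work surface. World frame = base frame: x ahead of the robot, y to its left, z up, the work surface at z = 0. Lengths are in m, angles in rad, forces in N, time in s.
With the tool pointing down it reaches from about 0.275 to 0.725 m from the base axis. Payload 5.6 kg.
Tool frame: the origin (TCP) lies between the finger pads; the fingertips stand 19 mm ahead of it and the grasp point (between the pads) is the TCP; z points along the fingers, y is the line along which they close (so a half turn about z gives the same grasp; the last joint's range is limited). The gripper opens to 85 mm and grips with 20 to 120 N. Pads are 22 mm wide; open, the fingers measure 114 mm over their backs; the gripper's body (76 mm by 85 mm) begins 54 mm behind the grasp point. The pads swing forward as they close: fully open they stand 13 mm farther back than shut.
Start: joints at [1.4, 0.255, 0.108, 0, -1.424, -0.285], TCP at [0.242, 0.494, 0.25] pointing down, gripper open.
Joint ranges: [-2.95, 2.95], [-1.21, 1.97], [-1.09, 1.5], [-2.87, 1.71], [-2.94, -0.07], [-3.05, 3.05]. Speed limits (rad/s): [2.57, 2.57, 3.14, 3.14, 3.14, 3.14].

INTERFACE

Orientations are given as a rotation vector (axis times angle).
In Python, from rig import arm, imaging gives the robot as it stands. The module is installed in compiled form; this text tells all that it offers.
- The arm moves only by the tool play_rows, never from a script. Its arguments are lists of equal length, an entry for each row: "dp": the shift along the world's x, y, z in cm, a list of three; "spin": the turn about the world's z in degrees; "jaw": the opening, from -1 (shut) to 1 (fully open). In form: {"dp": [[x, y, z], ...], "spin": [spin, ...], "jaw": [jaw, ...]}. A call has 1 to 20 rows; each row is the pose to reach, as a shift and turn from the pose commanded when the call began; what a row does not reach only later rows make up. A row lasts 1/10 s, in which the tool goes at most 50 mm and 8.59 degrees, less where a joint would pass 70% of its speed; a pose out of reach is approached as far as the arm can. A call with a gripper value outside its range is refused whole. The fingers move at their own pace and stop on an object; "newtons" is the grip in N (left out, the last holds). Time passes only in rows, so rows that repeat a pose let the fingers close. It gives the time, the measured TCP pose, the force, the opening and the grip force at its end, in the units of the state.
- arm.state(): the state, without advancing time (a new reading comes with each control period).
- imaging.snapshot(name): name is "scene" or "top" or "wrist"; returns a dict with "image" (420x560x3 uint8, red, green, blue), "fx", "fy", "cx", "cy" (pixels), "R" (3x3) and "t" (3): a world point X has camera coordinates R X + t; the wrist camera has in their place "hand_eye" (4x4, takes a point from camera to tool coordinates, whose origin is the TCP and whose axes are the flange's). Camera axes: x right, y down, z forward; pixel columns grow to the right and rows downward; lengths in m; the calibration is good to about 2 mm. The wrist camera is an equidistant fisheye: a pixel r from the principal point sees the ray r / f radians off the axis. A picture is of the moment at which its call begins: read the wrist's pose just before it. There is no depth.
- arm.finish_job(): hands the job in; it is judged then, once.
The state is a dict: "t": time; "joint_pos": joint angles; "qd": joint speeds; "joint_efforts": joint torques, N m; "tcp_pos": TCP position; "ee_rot": TCP orientation; "force": force on the tool from outside, world axes, zero at the start; "torque": the same for the moment, N m; "opening": finger opening in m; "grasp_force": force on a finger pad.
Only numpy, scipy, OpenCV 4.12 (cv2) and the standard library are available. Lean on these libraries where they do the work, as an engineer would, in place of code of your own. Each camera call takes 0.05 s, during which the arm holds its last target. There are 200 camera calls.

TASK

Push the open spacer drawer of the little cabinet fully shut with your fingertips, and only then push the red wooden turn-catch beside it over, until it lies level across the drawer front. Nothing is to be picked up: the spacers stay in the drawer, and the tile, glass bead and dish on top and the spatula beside the cabinet stay where they are.

Things in the scene. Friction and masses are not known exactly. Their poses are not given: they have to be found in the camera images.
- cabinet: Low fixed plywood cabinet, 280 deep (x) x 420 wide (y) x 200 mm high, turned up to 0.25 rad. Origin: centre of its underside; x points front to back, y left as seen from the robot. Carcass face and front edge of the top board (z 182 to 200) at its x = -140 mm. The one moving drawer is upper left (bay y 0 to +192); the upper right front and lower panels are fixed.
- drawer_front (a point): Centre of the drawer front's outer face, marked by a flat dark 22 mm disc. The front is an upright brown panel 188 wide (y) x 80 high x 14 mm thick, its top edge 40 mm above this point (height 178 mm). Axes as the cabinet's: push along +x. When shut this point is at cabinet x -145, y +96, z 138 mm, 5 mm proud of the carcass. Behind it an open plywood box, 8 mm walls.
- drawer (a joint): How far the drawer is pulled out (m): 0 fully shut (a firm stop), up to 0.16; starts 0.07 to 0.12 out. It slides with about 2.5 N friction and stays where it is left; it does not spring back.
- catch_pivot (a point): On the pivot axis of the turn-catch (brass screw), at the middle of the catch's thickness: fixed at cabinet x = -155, y = -15, z = 165 mm, on the upright stile to the right of the drawer. The axis runs along the cabinet's x.
- catch_tip (a point): Centre of the end of the catch's long arm, 62 mm from the pivot. The catch is a straight red-lacquered wooden bar 74 long (12 mm of it beyond the pivot) x 16 wide x 12 mm thick (cabinet x -161 to -149, so 4 mm in front of the shut drawer front). Upright, its end stands 27 mm above the cabinet's top.
- catch (a joint): Angle of the catch (rad): 0 long arm straight up, positive leaning left (+y) towards the drawer, pi/2 level across the drawer front (firm stop), down to -0.7 the other way; starts -0.5 to 0.35. Friction (0.05 N m, about 1 N at the end) holds it at any angle. Past about 0.8 with the drawer still out, it is in the drawer's way.
- spacer0: Yellow plastic tile spacer, a flat cross 34 x 34 x 8 mm, 12 g, lying loose on the drawer's floor (111 mm above the work surface). Origin: centre of its underside. It rides with the drawer or slides in it; it is to stay in.
- spacer1: Blue plastic tile spacer, a flat cross 34 x 34 x 8 mm, 12 g, lying loose on the drawer's floor (111 mm above the work surface). Origin: centre of its underside. It rides with the drawer or slides in it; it is to stay in.
- spacer2: Red plastic tile spacer, a flat cross 34 x 34 x 8 mm, 12 g, lying loose on the drawer's floor (111 mm above the work surface). Origin: centre of its underside. It rides with the drawer or slides in it; it is to stay in.
- tile: Kaki-brown tile 80 x 80 x 9 mm, loose on the cabinet's top (height 200 mm), at least 70 mm behind the front edge. Origin: centre of its underside. Not to be disturbed.
- bead: Green glass paperweight bead, 50 mm across, 31 mm high, loose on the cabinet's top at least 90 mm behind the front edge. Origin: centre of its underside. Not to be disturbed.
- dish: Small white ceramic dish, 90 mm across, 22 mm high, loose on the cabinet's top at least 70 mm behind the front edge. Origin: centre of its underside. Not to be disturbed.
- spatula: Flat aluminium spatula 200 mm long, blade 34 mm wide, handle 10 mm thick, lying on the work surface to the left of the cabinet. Origin: middle of its length, on the underside. Not to be disturbed.

How it is judged:
By the outcome, as a careful person would: the job done as asked, in the order asked, and still so for the second after the job is handed in, with the robot touching nothing.
It also fails if it takes over 45 s, if anything falls off the work surface, if the arm or the gripper's body presses on something with over 40 N, if the wrist force passes 120 N, or if a joint passes its speed limit or range.

## Working session

There is one attempt and no reset: what is moved stays moved. The work goes in short steps, Python scripts to look and compute and a tool call to move; the robot and the scene stay as the last step left them, time stands still between calls to the robot, and variables do not carry over. Pictures are saved under pics/ and viewed, at most 10 in all, crops included, and the job is handed in when it is done.

Besides the shell and the picture viewer there is one more tool, called after "Emit:" as name(argument=value, ...) on one line, values as JSON. play_rows: Moves the arm, as the interface text tells. Its arguments: {"type":"object","properties":{"dp":{"type":"array"},"spin":{"type":"array"},"jaw":{"type":"array"},"newtons":{"type":"number"}},"required":["dp","spin","jaw"]}

```bash
mkdir -p pics
python3 - <<'E'
from rig import arm, imaging
import cv2,pickle
d={}
for n in("scene","top"):
    s=imaging.snapshot(n);d[n]=s
    cv2.imwrite(f"pics/{n}0.png",s["image"][:,:,::-1])
    print(n,s["fx"],s["cx"],s["cy"],s["R"],s["t"])
pickle.dump(d,open("cams.pkl","wb"))
s=arm.state();print(s["t"],s["tcp_pos"],s["ee_rot"],s["opening"],s["force"])
E
```

```text
scene 429.3402811628919 280.25292212238463 215.11412432282486 [[-0.15165163  0.98840553  0.00750234]
 [ 0.77179085  0.12315145 -0.62383699]
 [-0.61752786 -0.08881565 -0.78151847]] [ 1.40819827e-03 -4.18247060e-01  1.45479960e+00]
top 517.0272579278146 279.330588485277 207.49887396763444 [[ 0.0199617  -0.99979278  0.00399206]
 [-0.99048091 -0.02031939 -0.13614219]
 [ 0.13619509 -0.00123643 -0.99068126]] [0.08533911 0.65044621 1.08781883]
0.1 [0.24187558 0.49350433 0.24947911] [ 3.05867196e+00 -7.09447128e-01 -4.67792749e-04] 0.08523122157371549 [-0.35050319  0.69047576 -0.16695466]
```

View pics/scene0.png

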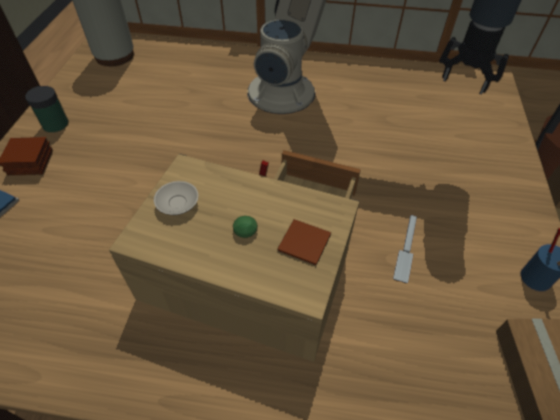

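View pics/top0.png

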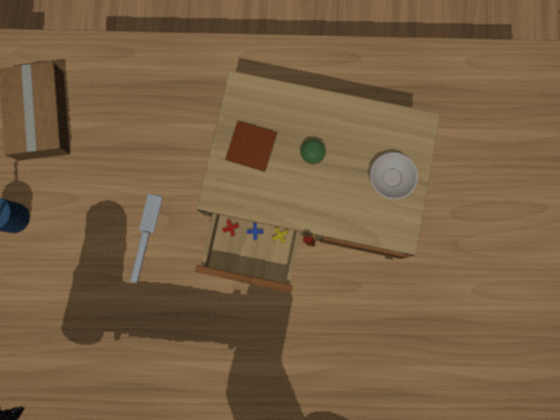

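Top view: cabinet-top corners near (230,73), (439,114), (416,255), (199,210); drawer front runs (197,268)–(290,288), catch end near (309,240). The scene camera looks from behind. I'll zoom in before fitting.

Run:
```python
import cv2,pickle,numpy as np
d=pickle.load(open("cams.pkl","rb"))
a=d["top"]["image"][195:300,185:325,::-1]   # x5
b=d["scene"]["image"][145:220,230:370,::-1]
g=lambda i:np.clip(i*1.6,0,255).astype('uint8')
cv2.imwrite("pics/ctop.png",g(cv2.resize(a,None,fx=5,fy=5,interpolation=2)))
cv2.imwrite("pics/cscene.png",g(cv2.resize(b,None,fx=5,fy=5,interpolation=2)))
```

```text
(no output)
```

View pics/ctop.png

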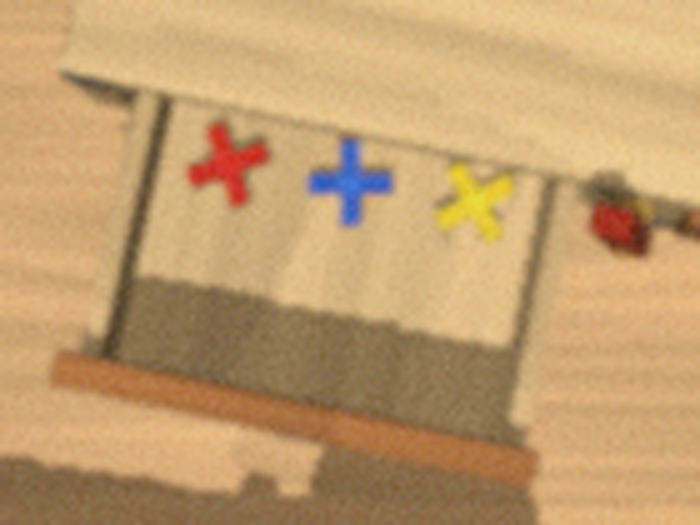

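View pics/cscene.png

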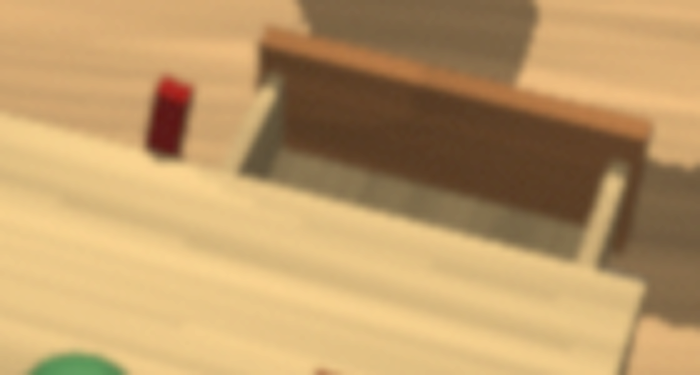

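```bash
cat > geo.py <<'E'
import pickle,numpy as np
from scipy.optimize import least_squares
d=pickle.load(open("cams.pkl","rb"))
def proj(n,X):
    c=d[n];p=np.asarray(c["R"])@X+np.asarray(c["t"]).ravel()
    return np.array([c["fx"]*p[0]/p[2]+c["cx"],c["fy"]*p[1]/p[2]+c["cy"]])
def world(q,P):
    c,s=np.cos(q[2]),np.sin(q[2])
    return np.array([q[0]+c*P[0]-s*P[1],q[1]+s*P[0]+c*P[1],P[2]])
def tip(a,L=.062): return [-.155,-.015+L*np.sin(a),.165+L*np.cos(a)]
E
python3 - <<'E'
from geo import *
obs=[("top",(.14,.21,.2),(230,73)),("top",(.14,-.21,.2),(439,114)),("top",(-.14,-.21,.2),(416,255)),("top",(-.14,.21,.2),(198,209.5)),
("scene",(-.14,.21,.2),(358,202)),("scene",(-.14,-.21,.2),(180,161)),("scene",(.14,.21,.2),(325,309)),("scene",(.14,-.21,.2),(118,249))]
# drawer: x = -.131-D inner, z .178
dr=[("top",.19,(196.6,265.4)),("top",.002,(292.6,286)),("scene",.19,(359.3,172.5)),("scene",.002,(281.8,156))]
def f(q):
    r=[proj(n,world(q,P))-o for n,P,o in obs]
    for n,y,o in dr:
        X=-.131-q[3] if n=="top" else -.131-q[3]
        r.append(proj(n,world(q,(X,y,.178)))-o)
    r.append(proj("scene",world(q,tip(q[4])))-(265,162.5))
    r.append(proj("top",world(q,tip(q[4])))-(308.8,239.5))
    return np.concatenate(r)
s=least_squares(f,[.6,0,-.2,.1,0],loss="soft_l1")
q=s.x;print(q.round(4));print(s.fun.reshape(-1,2).round(1))
np.save("q.npy",q)
for n,P in [("drawer",(-.145-q[3],.096,.138)),("shut",(-.145,.096,.138)),("pivot",(-.155,-.015,.165)),("tip",tip(q[4])),("tiplevel",tip(np.pi/2))]: print(n,world(q,P).round(4))
E
```

```text
[ 0.7186  0.0252 -0.1822  0.1096  0.1559]
[[-3.  -1.9]
 [-0.1 -1. ]
 [-1.   0.1]
 [-2.9  0.6]
 [ 0.7 -3.1]
 [-2.4 -8.8]
 [-2.7  7.9]
 [-9.9 -0.6]
 [-1.2 -0.2]
 [-0.1 -0.7]
 [-1.  -1.1]
 [-1.7 -3.8]
 [-1.1 -1.8]
 [-2.2  0.4]]
drawer [0.4856 0.1658 0.138 ]
shut [0.5934 0.1459 0.138 ]
pivot [0.5634 0.0385 0.165 ]
tip [0.5652 0.048  0.2262]
tiplevel [0.5746 0.0995 0.165 ]
```

Run:
```python
from geo import *
import cv2
q=np.load("q.npy")
o=[]
for n,sl in(("scene",(110,110)),("top",(180,50))):
    im=cv2.resize(np.clip(d[n]["image"][:,:,::-1]*1.5,0,255).astype('uint8'),None,fx=4,fy=4,interpolation=2)
    for z in(0,.2):
        P=[proj(n,world(q,(x,y,z))) for x,y in((.14,.21),(.14,-.21),(-.14,-.21),(-.14,.21))]
        cv2.polylines(im,[((np.array(P)+.5)*4).astype(int)],True,(255,0,255),1)
    y,x=(sl[1],sl[0]); c=im[y*4-(40 if 0 else 0):(y+255)*4,x*4:(x+280)*4]
    o.append(cv2.resize(c,(400*1,364)) if 0 else cv2.resize(c,None,fx=.36,fy=.36,interpolation=cv2.INTER_AREA))
cv2.imwrite("pics/ov.png",cv2.resize(np.hstack(o),(800,364)))
print(d["scene"]["fy"],d["top"]["fy"])
```

```text
429.3402811628919 517.0272579278146
```

View pics/ov.png

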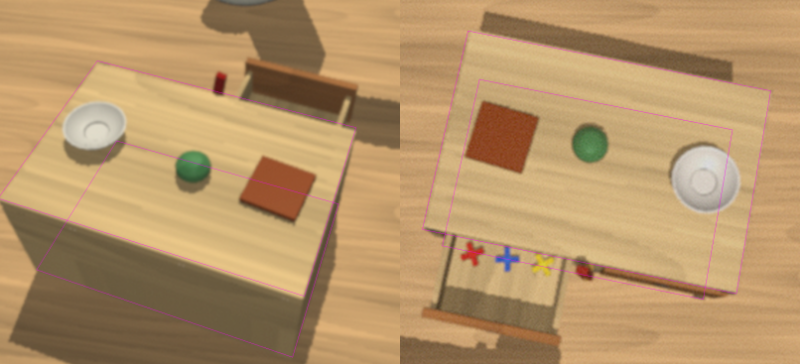

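The fit matches the image: cabinet at (0.719, 0.025), yaw −0.182 rad, drawer about 110 mm out, catch about +0.16 rad. Next I move in front of the drawer with the fingers shut.

Emit:
play_rows(dp=[[20.3,-32.1,0],[20.3,-32.1,0],[20.3,-32.1,0],[20.3,-32.1,0],[20.3,-32.1,0],[20.3,-32.1,0],[20.3,-32.1,0],[20.3,-32.1,0],[20.3,-32.1,0],[20.3,-32.1,-4],[20.3,-32.1,-8.5],[20.3,-32.1,-8.5],[20.3,-32.1,-8.5],[20.3,-32.1,-8.5]], spin=[15.7,15.7,15.7,15.7,15.7,15.7,15.7,15.7,15.7,15.7,15.7,15.7,15.7,15.7], jaw=[-1,-1,-1,-1,-1,-1,-1,-1,-1,-1,-1,-1,-1,-1])

```text
t: 1.5
tcp_pos: [0.4465, 0.174, 0.1679]
ee_rot: [-3.127, 0.283, -0.006]
force: [0.6, -0.2, 1.0]
opening: 0.0001
grasp_force: 0.0
```

Run:
```python
from rig import arm, imaging
from geo import *
import cv2
s=arm.state();q=np.load("q.npy")
p=np.array(s["tcp_pos"])-[q[0],q[1],0];c,sn=np.cos(q[2]),np.sin(q[2])
print(s["t"],s["tcp_pos"],s["ee_rot"],s["opening"],s["force"],"cab",c*p[0]+sn*p[1],-sn*p[0]+c*p[1])
im=imaging.snapshot("top")["image"][:,:,::-1][180:320,160:350]
im2=imaging.snapshot("scene")["image"][:,:,::-1][100:240,220:410]
cv2.imwrite("pics/a.png",cv2.resize(np.clip(np.hstack([im,im2])*1.5,0,255).astype('uint8'),None,fx=2.1,fy=2.1,interpolation=2))
```

```text
1.5 [0.44648599 0.17396265 0.16791697] [-3.12660754  0.28336175 -0.00587455] 7.73335713673668e-05 [ 0.56998363 -0.21882112  0.99509636] cab -0.29452488958248657 0.09698752844880051
```

View pics/a.png

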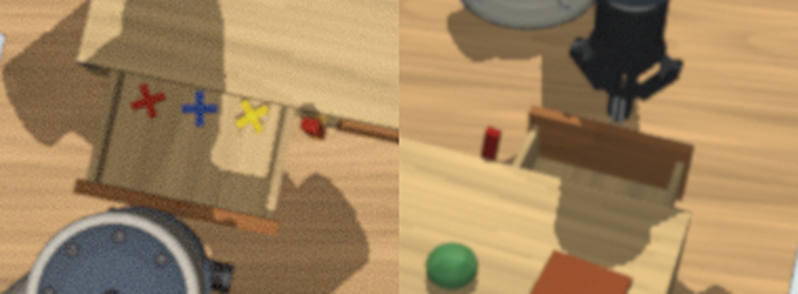

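The left crop shows the gripper in front of the drawer face, and the right crop shows the fingertips below its top edge and near the middle. Now I push along cabinet +x.

Emit:
play_rows(dp=[[1.18,-0.22,0],[2.16,-0.4,0],[2.95,-0.54,0],[3.93,-0.72,0],[4.92,-0.91,0],[5.9,-1.09,0],[6.88,-1.27,0],[7.86,-1.45,0],[8.85,-1.63,0],[9.83,-1.81,0],[10.81,-1.99,0],[11.5,-2.12,0],[12.1,-2.23,0],[12.6,-2.32,0],[12.6,-2.32,0]], spin=[0,0,0,0,0,0,0,0,0,0,0,0,0,0,0], jaw=[-1,-1,-1,-1,-1,-1,-1,-1,-1,-1,-1,-1,-1,-1,-1])

```text
t: 3.1
tcp_pos: [0.572, 0.1497, 0.1651]
ee_rot: [-3.128, 0.286, -0.001]
force: [0.3, 0.3, -0.2]
opening: -0.0003
grasp_force: 0.0
```

Emit:
play_rows(dp=[[0.2,-0.04,0],[0.4,-0.07,0],[0.6,-0.11,0],[0.8,-0.15,0],[0.8,-0.15,0]], spin=[0,0,0,0,0], jaw=[-1,-1,-1,-1,-1])

```text
t: 3.6
tcp_pos: [0.5794, 0.1484, 0.1652]
ee_rot: [-3.128, 0.285, -0.001]
force: [-1.1, -0.4, -0.8]
opening: 0.0
grasp_force: 0.7
```

Emit:
play_rows(dp=[[0.15,-0.03,0],[0.3,-0.05,0],[0.3,-0.05,0]], spin=[0,0,0], jaw=[-1,-1,-1])

```text
t: 3.9
tcp_pos: [0.5823, 0.1478, 0.1653]
ee_rot: [-3.128, 0.285, -0.0]
force: [-1.3, 1.7, -1.3]
opening: 0.0001
grasp_force: 0.9
```

Emit:
play_rows(dp=[[0.1,-0.02,0],[0.2,-0.04,0],[0.3,-0.05,0],[0.3,-0.05,0]], spin=[0,0,0,0], jaw=[-1,-1,-1,-1])

```text
t: 4.3
tcp_pos: [0.5853, 0.1471, 0.1653]
ee_rot: [3.129, -0.285, 0.0]
force: [-1.8, 2.2, -1.0]
opening: -0.0001
grasp_force: 0.9
```

Emit:
play_rows(dp=[[0.1,-0.02,0],[0.2,-0.04,0],[0.3,-0.05,0],[0.3,-0.05,0]], spin=[0,0,0,0], jaw=[-1,-1,-1,-1])

```text
t: 4.7
tcp_pos: [0.5859, 0.147, 0.1653]
ee_rot: [3.128, -0.285, -0.007]
force: [-11.9, 4.2, 5.8]
opening: -0.0004
grasp_force: 5.8
```

Firm stop reached with force rising to 12 N. I press slightly more, then retreat, rise and move to the right of the catch.

Emit:
play_rows(dp=[[0.1,-0.02,0],[0.1,-0.02,0],[-1.5,0.28,0],[-3.1,0.58,0],[-3.1,0.58,4],[-3.1,0.58,9.5],[-3.1,0.58,9.5],[-4,-4.3,9.5],[-4.9,-9.1,9.5],[-5.8,-13.9,9.5],[-5.8,-13.9,9.5],[-5.8,-13.9,9.5]], spin=[0,0,0,0,0,0,0,0,0,0,0,0], jaw=[-1,-1,-1,-1,-1,-1,-1,-1,-1,-1,-1,-1])

```text
t: 5.9
tcp_pos: [0.5305, 0.0062, 0.2611]
ee_rot: [3.128, -0.289, 0.003]
force: [-0.2, 0.1, -0.7]
opening: 0.0002
grasp_force: 0.0
```

Run:
```python
from rig import arm, imaging
from geo import *
import cv2
s=arm.state();q=np.load("q.npy")
p=np.array(s["tcp_pos"])-[q[0],q[1],0];c,sn=np.cos(q[2]),np.sin(q[2])
cur=np.array([c*p[0]+sn*p[1],-sn*p[0]+c*p[1],p[2]])
print(s["t"],s["tcp_pos"],s["force"],"cab",cur)
im=imaging.snapshot("top")["image"][:,:,::-1][180:320,180:370]
im2=imaging.snapshot("scene")["image"][:,:,::-1][100:240,200:390]
cv2.imwrite("pics/b.png",cv2.resize(np.clip(np.hstack([im,im2])*1.5,0,255).astype('uint8'),None,fx=2.1,fy=2.1,interpolation=2))
def dp(P):
    w=world(q,P);return ((w-s["tcp_pos"])*100).round(2)
print("pre",dp((-.156,-.050,.2326)))
for a in np.r_[0:1.4:.1,1.45,1.5,1.571]:
    r=.048;y=-.015+r*np.sin(a)-.008*np.cos(a)-.0145;z=.165+r*np.cos(a)+.008*np.sin(a)+.019
    print(round(a,2),dp((-.156,y,z)).tolist())
```

```text
5.9 [0.5304575  0.00620204 0.26105628] [-0.15290889  0.13230054 -0.72582092] cab [-0.18154625 -0.05278118  0.26105628]
pre [ 2.56 -0.19 -2.85]
0.0 [2.79, 1.04, -2.91]
0.1 [2.88, 1.52, -2.85]
0.2 [2.96, 1.99, -2.84]
0.3 [3.05, 2.47, -2.88]
0.4 [3.14, 2.94, -2.97]
0.5 [3.22, 3.4, -3.11]
0.6 [3.31, 3.84, -3.29]
0.7 [3.38, 4.27, -3.52]
0.8 [3.46, 4.66, -3.79]
0.9 [3.53, 5.04, -4.1]
1.0 [3.59, 5.37, -4.44]
1.1 [3.64, 5.68, -4.82]
1.2 [3.69, 5.94, -5.22]
1.3 [3.73, 6.16, -5.65]
1.45 [3.78, 6.42, -6.33]
1.5 [3.79, 6.48, -6.57]
1.57 [3.8, 6.55, -6.91]
```

View pics/b.png

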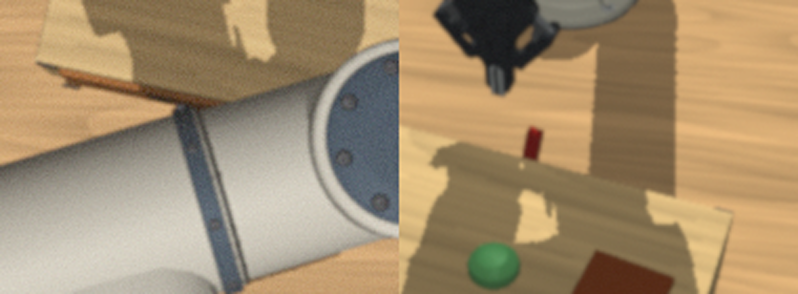

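The drawer front is flush along the cabinet, the catch still stands up at right crop (534,143), and the gripper is to its right. Next I sweep along the arc.

Emit:
play_rows(dp=[[2.56,-0.19,-1],[2.56,-0.19,-2.85],[2.56,-0.19,-2.85],[2.75,0.8,-2.85],[2.9,1.5,-2.85],[2.96,2.0,-2.84],[3.05,2.47,-2.88],[3.14,2.94,-2.97],[3.22,3.4,-3.11],[3.31,3.84,-3.29],[3.38,4.27,-3.52],[3.46,4.66,-3.79],[3.53,5.04,-4.1],[3.59,5.37,-4.44],[3.64,5.68,-4.82],[3.69,5.94,-5.22],[3.69,5.94,-5.22]], spin=[0,0,0,0,0,0,0,0,0,0,0,0,0,0,0,0,0], jaw=[-1,-1,-1,-1,-1,-1,-1,-1,-1,-1,-1,-1,-1,-1,-1,-1,-1])

```text
t: 7.7
tcp_pos: [0.5666, 0.0674, 0.2072]
ee_rot: [3.128, -0.285, -0.002]
force: [-0.3, 0.9, 0.2]
opening: 0.0002
grasp_force: 0.0
```

Run:
```python
from rig import imaging
import cv2,numpy as np
im2=imaging.snapshot("scene")["image"][:,:,::-1][100:240,200:390]
im=imaging.snapshot("wrist")["image"][:,:,::-1]
f=lambda i:np.clip(cv2.resize(i,(400,300),interpolation=2)*1.5,0,255).astype('uint8')
cv2.imwrite("pics/c.png",np.hstack([f(im2),f(im)]))
```

```text
(no output)
```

View pics/c.png

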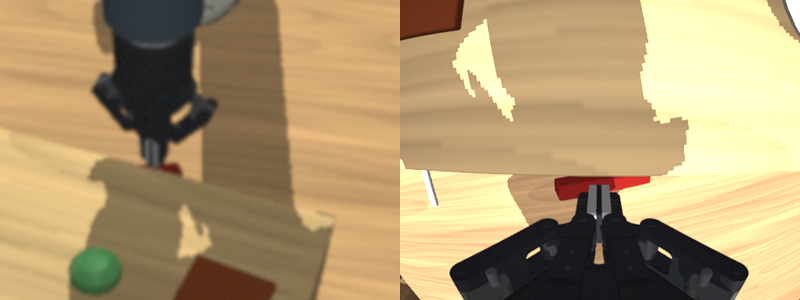

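The wrist view shows the catch leaning over, with the fingertips on its upper side near mid-arm at about (600,185). I continue outward and down.

Emit:
play_rows(dp=[[0.05,0.25,-0.3],[0.1,0.5,-0.6],[0.15,0.75,-0.9],[0.18,0.9,-1.2],[0.18,0.95,-1.4],[0.18,0.95,-1.6],[0.18,0.95,-1.6]], spin=[0,0,0,0,0,0,0], jaw=[-1,-1,-1,-1,-1,-1,-1])

```text
t: 8.5
tcp_pos: [0.5688, 0.0768, 0.1921]
ee_rot: [-3.128, 0.285, -0.0]
force: [0.4, 0.5, 0.0]
opening: 0.0001
grasp_force: 0.1
```

Emit:
play_rows(dp=[[0,0,-0.1],[0,0,-0.2],[0,0,-0.2]], spin=[0,0,0], jaw=[-1,-1,-1])

```text
t: 8.8
tcp_pos: [0.5689, 0.0768, 0.1917]
ee_rot: [-3.128, 0.284, -0.003]
force: [-3.5, 1.2, 7.4]
opening: -0.0001
grasp_force: 4.4
```

The catch is against its stop: z is as predicted and force reads 7 N. I press 1 mm more, then lift clear.

Emit:
play_rows(dp=[[0,0,-0.1],[0,0,-0.1],[0,0,1],[0,0,5],[0,0,8],[-5,1,10],[-10,5,10],[-13,10,10],[-15,15,10],[-16,20,10],[-16,22,10],[-16,22,10],[-16,22,10]], spin=[0,0,0,0,0,0,0,0,0,0,0,0,0], jaw=[-1,-1,-1,-1,-1,-1,-1,-1,-1,-1,-1,-1,-1])

```text
t: 10.1
tcp_pos: [0.4084, 0.2973, 0.2897]
ee_rot: [3.128, -0.282, -0.001]
force: [-0.2, -1.1, -0.9]
opening: 0.0002
grasp_force: 0.0
```

Run:
```python
from rig import imaging,arm
import cv2,numpy as np
im=imaging.snapshot("top")["image"][:,:,::-1][180:285,190:330]
im2=imaging.snapshot("wrist")["image"][:,:,::-1]
f=lambda i:np.clip(cv2.resize(i,(400,300),interpolation=2)*1.5,0,255).astype('uint8')
cv2.imwrite("pics/d.png",np.hstack([f(im),f(im2)]));print(arm.state()["t"],arm.state()["force"])
```

```text
10.2 [-0.41724501 -0.3764831   0.98931104]
```

View pics/d.png

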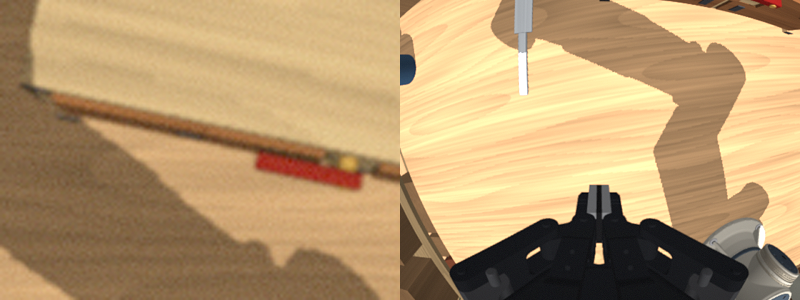

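The drawer front lies flush along the carcass. The catch shows its full length across it, (255,160)–(362,182), and the spatula is undisturbed.

```bash
python3 -c "
from rig import arm
print(arm.finish_job())"
```

```text
the job is handed in; nothing more can be done
None
```

I pushed the drawer fully shut against its stop, then turned the catch level across its front, and handed the job in at about 10 s with the arm clear; the hand-in returned no verdict.

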